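# Strip a flight recorder stack into its inspection trays

### The arm

A 6-joint arm with a two-finger parallel gripper is mounted at the origin on the work surface. World frame = base frame: x ahead of the robot, y to its left, z up, the work surface at z = 0. Lengths are in m, angles in rad, forces in N, time in s.
With the tool pointing down it reaches from about 0.35 to 0.925 m from the base axis. Payload 6.4 kg.
Tool frame: the origin (TCP) lies between the finger pads; the fingertips stand 14 mm ahead of it and the grasp point (between the pads) lies 5 mm behind it; z points along the fingers, y is the line along which they close (so a half turn about z gives the same grasp; the last joint's range is limited). The gripper opens to 94 mm and grips with 3 to 60 N. Pads are 16 mm wide; open, the fingers measure 119 mm over their backs; the gripper's body (75 mm by 177 mm) begins 78 mm behind the grasp point.
Start: joints at [1.143, 0.245, 1.558, -0, 1.339, -0.174], TCP at [0.163, 0.629, 0.219] pointing down, gripper open.
Joint ranges: [-3.13, 3.13], [-1.02, 2.26], [0.13, 2.54], [-0.95, 4.09], [0.21, 2.88], [-2.74, 2.74]. Speed limits (rad/s): [2.57, 2.57, 3.14, 3.14, 3.14, 3.14].

### API

Orientations are given as a rotation vector (axis times angle).
In Python, from rig import sensors, imaging, env, nets gives the robot as it stands. The module is installed in compiled form; this text tells all that it offers.
- The arm moves only by the tool play_rows, never from a script. Its argument "rows" is text: rows parted by semicolons, each of 7 numbers parted by spaces: the closure, from 0 (fully open) to 1 (shut), then the shift along the tool's x, y, z in m, then the turn, a rotation vector about the tool's x, y, z in degrees. In form: fingers dx dy dz rx ry rz; .... A call has exactly 10 rows; each row shifts and turns the commanded pose from where the row before left it, along the tool's axes as they then stand; what a row does not reach is not made up. A row lasts 1/8 s, in which the tool goes at most 62.5 mm and 10.7 degrees, less where a joint would pass 70% of its speed; a pose out of reach is approached as far as the arm can. A call with a gripper value outside its range is refused whole. The fingers move at their own pace and stop on an object; the grip force is fixed at half the most. Time passes only in rows, so rows that do not move let the fingers close, or fill a call up. It gives the time, the measured TCP pose, the force, the opening and the grip force at its end, in the units of the state.
- sensors.sense(): the state, without advancing time (a new reading comes with each control period).
- imaging.capture(name): name is "scene" or "top" or "wrist"; returns the picture (420x560x3 uint8, red, green, blue); there is no depth.
- imaging.camera_params(name): a dict with "fovy" (degrees; the focal length in pixels is half the picture's height over the tangent of half this angle, whatever the lens; pixels are square), "cx", "cy" (the principal point, pixels), "R" (3x3) and "t" (3): a world point X has camera coordinates R X + t. Camera axes: x right, y down, z forward; pixel columns grow to the right and rows downward; lengths in m; the calibration is good to about 2 mm. A picture is of the moment at which its call begins: read the wrist's pose just before it. camera_params takes no time and is no camera call; for the wrist camera it gives the pose at the moment of the call.
- env.finish_job(): hands the job in; it is judged then, once.
Trained networks look in the newest picture that a camera, given by its name, has taken for a name from the list of things; names that differ only in an ending like _2 or _b are one class to them, and where a whole thing is asked for, a point or a joint stands for the part that bears it (a point fixed in the world has none). Each returns a list of dicts, best first, with "p" (0 to 1); they miss things now and then, are a little off and sometimes report something else, mostly with a low value. They report only what shows in the picture. A call takes as long as a camera call. They do not tell look-alikes from the thing itself.
- nets.cut_out(camera, label): "pixels" (420x560 bool, what is visible of it) and "bbox" ([left, top, width, height] in pixels, round what is visible of it).
- nets.tip_of(camera, label): "pixel" ([column, row] in pixels: a listed point, or the origin of a listed thing).
The state is a dict: "clock": time; "joints": joint angles; "dq": joint speeds; "joint_efforts": joint torques, N m; "eef_pos": TCP position; "tcp_rot": TCP orientation; "wrist_force": force on the tool from outside, world axes, zero at the start; "torque": the same for the moment, N m; "width": finger opening in m; "grasp_force": force on a finger pad.
Only numpy, scipy, OpenCV 4.12 (cv2) and the standard library are available. Lean on these libraries where they do the work, as an engineer would, in place of code of your own. Each camera call takes 0.05 s, during which the arm holds its last target. There are 200 camera calls.

### The job

The opened flight recorder's four parts stand piled on the bench. Take the pile apart from the top down, one part at a time, and set each part flat and upright in the tray or dish made for its shape and size (plug in the small dish, short box in the short tray, drum in the large dish, long module in the long tray), finishing each before taking the next. Do not drop any part, and leave the screwdriver and the jar where they are.

Things in the scene. Friction and masses are not known exactly. Their poses are not given: they have to be found in the camera images.
- connector_plug: Top of the pile: small upright bare-steel cylinder, diameter 28, height 26 mm, 70 g, black disc on its top. Origin at the centre of its underside, z up along its axis.
- interface_box: Second from the top: short beige box, 52 (its x) by 34 (its y) by 24 mm high, about 120 g, flat black sockets on the two ends across x (standing out under 2 mm). Origin at the centre of its underside, z up.
- memory_drum: Third from the top: upright dark-steel drum, diameter 58, height 32 mm, about 450 g, ring of small bolts on its top. Origin at the centre of its underside, z up along its axis.
- power_module: Bottom of the pile, on the bench: long flat aluminium module, 112 (its x) by 62 (its y) by 28 mm high, about 400 g, screws at its top corners, black connectors on the two ends across x (standing out under 2 mm). Origin at the centre of its underside, z up. The four parts merely rest on one another, nothing is fastened; the upper three are centred on it to within about 4 mm.
- dish_small: Small round aluminium dish with a dark liner, fixed to the bench, outer diameter 54, inner diameter 48 mm; floor 3 mm and rim 8 mm above the bench. Place of the plug. Origin at its centre at bench height.
- tray_short: Small rectangular aluminium tray with a dark liner, fixed to the bench, outside 78 (its x) by 60 (its y) mm, inside 72 by 54 mm; floor 3 mm and rim 8 mm above the bench. Place of the short box, long side along the tray's x. Origin at its centre at bench height.
- dish_large: Large round aluminium dish with a dark liner, fixed to the bench, outer diameter 84, inner diameter 78 mm; floor 3 mm and rim 8 mm above the bench. Place of the drum. Origin at its centre at bench height.
- tray_long: Large rectangular aluminium tray with a dark liner, fixed to the bench, outside 138 (its x) by 88 (its y) mm, inside 132 by 82 mm; floor 3 mm and rim 8 mm above the bench. Place of the long module, long side along the tray's x. Origin at its centre at bench height.
- screwdriver: Bystander: screwdriver about 170 mm long with a black handle, lying on the bench along its x. Origin under its middle. To be left alone.
- jar: Bystander: small closed jar with a white cap, diameter 52, height 55 mm, standing on the bench. Origin at the centre of its underside. To be left alone.
Not all that is in view belongs to the job. Several things look just like the power_module: the one meant starts farthest to the robot's left.

How it is judged:
On the way, in this order (a step that is already met when the one before it is completed fails the run):
1. the plug lies flat in its own place (horizontal distance between connector_plug and dish_small below 0.015 m and z of connector_plug in the frame of dish_small between 0 and 0.006 m and angle between connector_plug's own z axis and vertical below 0.08 rad), for 0.2 s.
2. the short box lies flat in its own place (horizontal distance between interface_box and tray_short below 0.015 m and z of interface_box in the frame of tray_short between 0 and 0.006 m and angle between interface_box's own z axis and vertical below 0.08 rad), for 0.2 s.
3. the drum lies flat in its own place (horizontal distance between memory_drum and dish_large below 0.015 m and z of memory_drum in the frame of dish_large between 0 and 0.006 m and angle between memory_drum's own z axis and vertical below 0.08 rad), for 0.2 s.
4. the long module lies flat in its own place (horizontal distance between power_module and tray_long below 0.015 m and z of power_module in the frame of tray_long between 0 and 0.006 m and angle between power_module's own z axis and vertical below 0.08 rad), for 0.2 s.
At the end, for the whole second after the job is handed in: Plug in the small dish, short box in the short tray, drum in the large dish and long module in the long tray: each within 15 mm of its place's centre, resting on its floor (underside less than 6 mm above the bench), upright within 0.08 rad, at rest and released (all of step 1 and all of step 2 and all of step 3 and all of step 4 and linear speed of each of connector_plug, interface_box, memory_drum, power_module below 0.02 m/s); the robot touches nothing.
It fails at once if a part is dropped or falls (faster than 0.7 m/s with no finger on it) ((linear speed of connector_plug above 0.7 m/s and contact force between connector_plug and the fingers below 0.1 N) or (linear speed of interface_box above 0.7 m/s and contact force between interface_box and the fingers below 0.1 N) or (linear speed of memory_drum above 0.7 m/s and contact force between memory_drum and the fingers below 0.1 N) or (linear speed of power_module above 0.7 m/s and contact force between power_module and the fingers below 0.1 N)).
It fails at once if the screwdriver is moved more than 20 mm (distance of screwdriver from where it was at the start of the episode above 0.02 m).
It fails at once if the jar is moved more than 20 mm (distance of jar from where it was at the start of the episode above 0.02 m).
It also fails if it takes over 120 s, if anything falls off the work surface, if the arm or the gripper's body presses on something with over 40 N, if the wrist force passes 120 N, or if a joint passes its speed limit or range.

## Working session

There is one attempt and no reset: what is moved stays moved. The work goes in short steps, Python scripts to look and compute and a tool call to move; the robot and the scene stay as the last step left them, time stands still between calls to the robot, and variables do not carry over. Pictures are saved under pics/ and viewed, at most 14 in all, crops included, and the job is handed in when it is done.

Besides the shell and the picture viewer there is one more tool, called after ">>>" as name(argument=value, ...) on one line, values as JSON. play_rows: Moves the arm, as the interface text tells. Its arguments: {"type":"object","properties":{"rows":{"type":"string"}},"required":["rows"]}

```bash
mkdir -p pics
cat > h.py <<'E'
import numpy as np, cv2
from rig import sensors, imaging, env, nets
def ray(cam,px,z,P=None):
    P=P or imaging.camera_params(cam); f=210/np.tan(np.radians(P['fovy'])/2)
    R=np.array(P['R']);t=np.array(P['t']); C=-R.T@t
    d=R.T@np.array([(px[0]-P['cx'])/f,(px[1]-P['cy'])/f,1]); return C+d*(z-C[2])/d[2]
def save(cam,n):
    im=imaging.capture(cam); cv2.imwrite('pics/'+n+'.png',im[:,:,::-1]); return im
E
python3 - <<'E'
from h import *
print(sensors.sense())
for c in ['top','scene']:
    save(c,c+'0')
    P=imaging.camera_params(c); print(c,P)
for n,z in [('dish_small',.003),('tray_short',.003),('dish_large',.003),('tray_long',.003),('power_module',.028),('memory_drum',.06),('interface_box',.084),('connector_plug',.11),('jar',.055),('screwdriver',.01)]:
    imaging.capture('top') if 0 else None
E
python3 - <<'E'
from h import *
imaging.capture('top')
for n,z in [('dish_small',.003),('tray_short',.003),('dish_large',.003),('tray_long',.003),('power_module',.028),('memory_drum',.06),('interface_box',.084),('connector_plug',.11),('jar',.055),('screwdriver',.01)]:
    for d in nets.cut_out('top',n)[:4]:
        m=d['pixels'].astype(np.uint8); c=max(cv2.findContours(m,0,1)[0],key=cv2.contourArea)
        (x,y),s,a=cv2.minAreaRect(c); print(n,round(d['p'],2),d['bbox'],np.round([x,y,*s,a]),np.round(ray('top',(x,y),z),3))
E
```

```text
{'clock': 0.0, 'joints': array([ 1.14290065e+00,  2.45802416e-01,  1.55901039e+00,  3.13042876e-06,
        1.33868467e+00, -1.74068764e-01]), 'dq': array([ 0.00019926, -0.00037419, -0.00137645,  0.00038892, -0.00248773,
       -0.0011923 ]), 'joint_efforts': array([-1.14124610e-03, -4.15826619e+01, -3.14602840e+01,  6.84697973e-02,
        3.32217535e-02, -1.22162978e-04]), 'eef_pos': array([0.16295377, 0.62865008, 0.21835474]), 'tcp_rot': array([-3.97570014e-01, -3.11576127e+00,  2.85564123e-03]), 'wrist_force': array([0.2323293 , 0.52570506, 0.08287425]), 'torque': array([-0.02974873,  0.01443559, -0.01747902]), 'grasp_force': 0.0, 'width': 0.0941003810860412}
top {'fovy': 46.16685825435876, 'cx': 276.45721773711, 'cy': 210.77279133947758, 'R': array([[-0.02036392, -0.99971208,  0.01269123],
       [-0.98877303,  0.01825837, -0.14830549],
       [ 0.14803107, -0.01556882, -0.98886016]]), 't': array([-0.02853035,  0.47733414,  1.43168152])}
scene {'fovy': 54.49469273801476, 'cx': 275.5288288760827, 'cy': 209.09039443923427, 'R': array([[ 0.65805412,  0.7528041 ,  0.01583504],
     
[... 839 characters left out ...]
434. 217.  21.  40.  85.] [ 0.452 -0.509  0.028]
power_module 0.68 [354.2, 227.4, 42.6, 35.8] [376. 244.  41.  24.  54.] [ 0.371 -0.331  0.028]
memory_drum 0.62 [365.8, 236.8, 14.5, 14.2] [373. 248.  16.   6.  45.] [ 0.359 -0.316  0.06 ]
interface_box 0.69 [370.2, 230.3, 21.4, 21.1] [381. 241.  20.  13.  45.] [ 0.377 -0.334  0.084]
connector_plug 0.62 [379.6, 236.3, 10.8, 9.3] [383. 240.   9.  10.  90.] [ 0.376 -0.334  0.11 ]
connector_plug 0.56 [370.3, 231.3, 17.6, 23.2] [380. 242.  20.  13.  56.] [ 0.373 -0.325  0.11 ]
jar 0.82 [251.8, 132.0, 14.5, 20.0] [260. 140.  19.  16.  90.] [0.691 0.008 0.055]
screwdriver 0.54 [110.4, 148.3, 17.7, 55.0] [118. 176.   9.  55.   9.] [0.597 0.443 0.01 ]
```

View pics/top0.png

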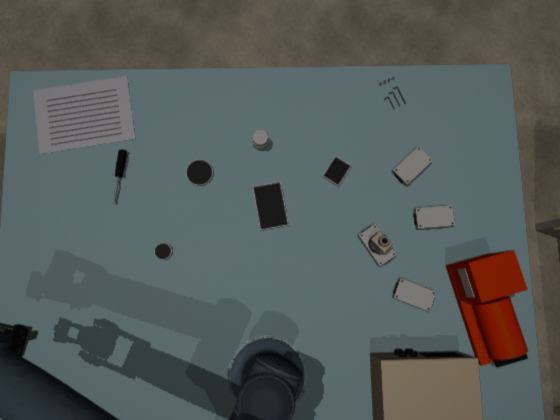

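View pics/scene0.png

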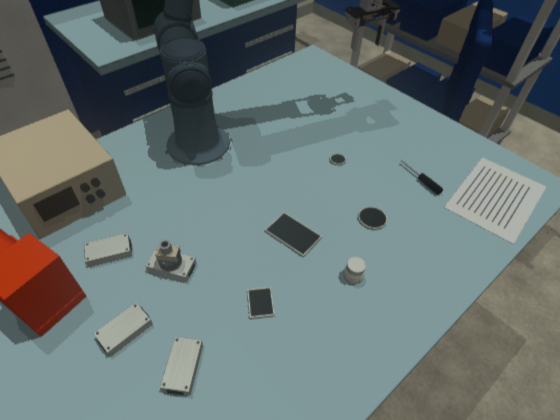

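The pile is at the right, around (378,243), and the other three modules there are look-alikes. All four trays and dishes are clear. Next I'll write a move planner and go above the pile.

```bash
cat >> h.py <<'E'
from scipy.spatial.transform import Rotation as Ro
def down(yaw): # tool y axis at world angle yaw (deg), z down
    a=np.radians(yaw); y=np.array([np.cos(a),np.sin(a),0]); z=np.array([0,0,-1.]); return Ro.from_matrix(np.c_[np.cross(y,z),y,z])
def yawof(R): y=R.as_matrix()[:,1]; return np.degrees(np.arctan2(y[1],y[0]))
def plan(x,y,z,yaw,n,f=0):
    """polar path, prints n*10 rows; yaw taken mod 180 nearest in q6 range"""
    s=sensors.sense(); p=s['eef_pos'].copy(); R=Ro.from_rotvec(s['tcp_rot']); y0=yawof(R)
    th0=np.degrees(np.arctan2(p[1],p[0])); th1=np.degrees(np.arctan2(y,x)); q6=np.degrees(s['joints'][5])
    opts=[yaw+180*k for k in range(-4,5)]
    rel0=y0-th0; c=[(abs(o-y0),o) for o in opts if abs(q6-(o-th1-rel0))<150]; yaw=min(c)[1]
    r0=np.hypot(p[0],p[1]); r1=np.hypot(x,y); z0=p[2]; N=10*n; out=[]
    w=np.minimum(np.minimum(np.arange(1,N+1),np.arange(N,0,-1)),3).astype(float); u=np.cumsum(w)/w.sum()
    for k in u:
        th=np.radians(th0+k*(th1-th0)); r=r0+k*(r1-r0)
        P=np.array([r*np.cos(th),r*np.sin(th),z0+k*(z-z0)]); T=down(y0+k*(yaw-y0))
        d=np.round(R.inv().apply(P-p),3)+0; e=np.round(np.degrees((R.inv()*T).as_rotvec()),1)+0
        out.append(f"{f:g} "+" ".join(f"{v:g}" for v in [*d,*e])); p=p+R.apply(d); R=R*Ro.from_rotvec(np.radians(e))
    for i in range(n): print('; '.join(out[10*i:10*i+10]))
    print('end',p.round(4),'yaw',round(yaw,1))
E
python3 - <<'E'
from h import *
P=imaging.camera_params('wrist');R=np.array(P['R']);s=sensors.sense();C=-R.T@P['t']
T=Ro.from_rotvec(s['tcp_rot']); print('cam in tool',T.inv().apply(C-s['eef_pos']),T.inv().apply(R[2]),P['fovy'])
plan(.374,-.333,.27,-33,2)
E
```

```text
cam in tool [ 0.07704316 -0.00087417 -0.16605842] [-2.65103895e-01 -1.33481374e-04  9.64219844e-01] 62.60954056240323
0 -0.024 -0.003 -0.001 0 0 2; 0 -0.049 -0.008 -0.002 0 0 4; 0 -0.072 -0.013 -0.003 0 0 6.1; 0 -0.07 -0.013 -0.002 0 0 6; 0 -0.07 -0.014 -0.003 0 0 6; 0 -0.068 -0.015 -0.003 0 0 6; 0 -0.068 -0.015 -0.003 0 0 6.1; 0 -0.066 -0.015 -0.003 0 0 6; 0 -0.066 -0.016 -0.002 0 0 6; 0 -0.064 -0.016 -0.003 0 0 6
0 -0.063 -0.017 -0.003 0 0 6.1; 0 -0.062 -0.017 -0.003 0 0 6; 0 -0.061 -0.018 -0.003 0 0 6; 0 -0.06 -0.018 -0.002 0 0 6; 0 -0.059 -0.018 -0.003 0 0 6.1; 0 -0.058 -0.019 -0.003 0 0 6; 0 -0.057 -0.019 -0.003 0 0 6; 0 -0.055 -0.019 -0.003 0 0 6; 0 -0.037 -0.012 -0.002 0 0 4; 0 -0.018 -0.006 -0.001 0 0 2.1
end [ 0.3741 -0.3329  0.2705] yaw -33
```

Run:
```python
from h import *
plan(.374,-.333,.26,-33,3)
```

```text
0 -0.016 -0.002 0 0 0 1.3; 0 -0.031 -0.004 -0.001 0 0 2.6; 0 -0.047 -0.008 -0.002 0 0 3.8; 0 -0.046 -0.007 -0.001 0 0 3.9; 0 -0.046 -0.008 -0.002 0 0 3.9; 0 -0.045 -0.008 -0.001 0 0 3.9; 0 -0.045 -0.008 -0.002 0 0 3.8; 0 -0.044 -0.009 -0.001 0 0 3.9; 0 -0.044 -0.008 -0.002 0 0 3.9; 0 -0.044 -0.009 -0.001 0 0 3.9
0 -0.043 -0.009 -0.001 0 0 3.8; 0 -0.043 -0.009 -0.002 0 0 3.9; 0 -0.042 -0.01 -0.001 0 0 3.9; 0 -0.042 -0.009 -0.002 0 0 3.9; 0 -0.041 -0.01 -0.001 0 0 3.8; 0 -0.041 -0.01 -0.002 0 0 3.9; 0 -0.041 -0.01 -0.001 0 0 3.9; 0 -0.04 -0.011 -0.002 0 0 3.8; 0 -0.039 -0.01 -0.001 0 0 3.9; 0 -0.04 -0.011 -0.001 0 0 3.9
0 -0.038 -0.011 -0.002 0 0 3.9; 0 -0.039 -0.01 -0.001 0 0 3.8; 0 -0.037 -0.012 -0.002 0 0 3.9; 0 -0.038 -0.011 -0.001 0 0 3.9; 0 -0.037 -0.011 -0.002 0 0 3.9; 0 -0.036 -0.012 -0.001 0 0 3.8; 0 -0.036 -0.011 -0.002 0 0 3.9; 0 -0.036 -0.012 -0.001 0 0 3.9; 0 -0.024 -0.008 -0.001 0 0 2.6; 0 -0.011 -0.004 -0.001 0 0 1.3
end [ 0.3739 -0.3325  0.2605] yaw -33
```

>>> play_rows(rows="0 -0.016 -0.002 0 0 0 1.3; 0 -0.031 -0.004 -0.001 0 0 2.6; 0 -0.047 -0.008 -0.002 0 0 3.8; 0 -0.046 -0.007 -0.001 0 0 3.9; 0 -0.046 -0.008 -0.002 0 0 3.9; 0 -0.045 -0.008 -0.001 0 0 3.9; 0 -0.045 -0.008 -0.002 0 0 3.8; 0 -0.044 -0.009 -0.001 0 0 3.9; 0 -0.044 -0.008 -0.002 0 0 3.9; 0 -0.044 -0.009 -0.001 0 0 3.9")

```text
clock: 1.9
eef_pos: [0.4773, 0.3669, 0.2327]
tcp_rot: [1.319, 2.851, 0.0]
wrist_force: [0.6, 0.5, 0.5]
width: 0.094
grasp_force: 0.0
```

>>> play_rows(rows="0 -0.043 -0.009 -0.001 0 0 3.8; 0 -0.043 -0.009 -0.002 0 0 3.9; 0 -0.042 -0.01 -0.001 0 0 3.9; 0 -0.042 -0.009 -0.002 0 0 3.9; 0 -0.041 -0.01 -0.001 0 0 3.8; 0 -0.041 -0.01 -0.002 0 0 3.9; 0 -0.041 -0.01 -0.001 0 0 3.9; 0 -0.04 -0.011 -0.002 0 0 3.8; 0 -0.039 -0.01 -0.001 0 0 3.9; 0 -0.04 -0.011 -0.001 0 0 3.9")

```text
clock: 3.15
eef_pos: [0.5469, -0.0413, 0.2467]
tcp_rot: [2.189, 2.253, 0.0]
wrist_force: [0.0, 0.3, 0.8]
width: 0.0939
grasp_force: 0.0
```

>>> play_rows(rows="0 -0.038 -0.011 -0.002 0 0 3.9; 0 -0.039 -0.01 -0.001 0 0 3.8; 0 -0.037 -0.012 -0.002 0 0 3.9; 0 -0.038 -0.011 -0.001 0 0 3.9; 0 -0.037 -0.011 -0.002 0 0 3.9; 0 -0.036 -0.012 -0.001 0 0 3.8; 0 -0.036 -0.011 -0.002 0 0 3.9; 0 -0.036 -0.012 -0.001 0 0 3.9; 0 -0.024 -0.008 -0.001 0 0 2.6; 0 -0.011 -0.004 -0.001 0 0 1.3")

```text
clock: 4.4
eef_pos: [0.3726, -0.3337, 0.2606]
tcp_rot: [2.764, 1.493, -0.0]
wrist_force: [0.0, 0.5, -1.1]
width: 0.094
grasp_force: 0.0
```

```bash
cat >> h.py <<'E'
def look(cam,items):
    for n,z in items:
        for d in nets.cut_out(cam,n)[:2]:
            m=d['pixels'].astype(np.uint8); c=max(cv2.findContours(m,0,1)[0],key=cv2.contourArea)
            Q=np.array([ray(cam,q[0],z)[:2]*1000 for q in c],np.float32)
            r=cv2.minAreaRect(Q); (x,y),s,a=r
            if s[0]<s[1]: a+=90
            print(n,round(d['p'],2),'world mm',np.round([x,y]),'size',np.round(s),'long axis deg',round(a%180,1), 'circ',np.round(cv2.minEnclosingCircle(Q)[0]))
E
python3 - <<'E'
from h import *
s=sensors.sense(); print(s['clock'],s['eef_pos'],yawof(Ro.from_rotvec(s['tcp_rot'])),s['wrist_force'])
save('wrist','w1')
look('wrist',[('connector_plug',.110),('interface_box',.084),('memory_drum',.06),('power_module',.028)])
print([ (d['p'],d['pixel'],ray('wrist',d['pixel'],.084)) for d in nets.tip_of('wrist','connector_plug')[:2]])
E
```

```text
4.4 [ 0.37260647 -0.3337409   0.26061112] -33.2377252502616 [ 0.00872046  0.54084297 -1.12557556]
connector_plug 0.78 world mm [ 379. -334.] size [31. 26.] long axis deg 56.9 circ [ 379. -334.]
interface_box 0.65 world mm [ 380. -333.] size [56. 36.] long axis deg 41.0 circ [ 379. -334.]
memory_drum 0.66 world mm [ 372. -316.] size [58. 24.] long axis deg 18.8 circ [ 375. -327.]
power_module 0.92 world mm [ 233. -426.] size [109.  69.] long axis deg 67.1 circ [ 235. -427.]
power_module 0.9 world mm [ 468. -500.] size [ 57. 131.] long axis deg 108.7 circ [ 456. -504.]
[]
```

View pics/w1.png

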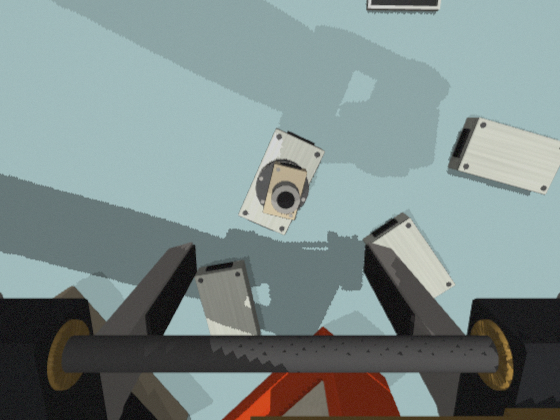

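The wrist picture shows the pile at (283,185). The plug's black disc is at (286,200), and the module's corners are about (279,129), (324,151), (283,233) and (240,213). I'll fit these at their heights.

Run:
```python
from h import *
im=cv2.imread('pics/w1.png')
g=im[150:235,240:330]
cv2.imwrite('pics/w1c.png',cv2.resize(g,None,fx=7,fy=7,interpolation=cv2.INTER_CUBIC))
for n,q,z in [('TL',(279,129),.028),('TR',(324,151),.028),('BR',(283,233),.028),('BL',(240,213),.028),('disc',(286,200),.11)]: print(n,ray('wrist',q,z).round(4))
```

```text
TL [ 0.4072 -0.2806  0.028 ]
TR [ 0.4371 -0.3291  0.028 ]
BR [ 0.3441 -0.3869  0.028 ]
BL [ 0.3145 -0.3376  0.028 ]
disc [ 0.3791 -0.3364  0.11  ]
```

View pics/w1c.png

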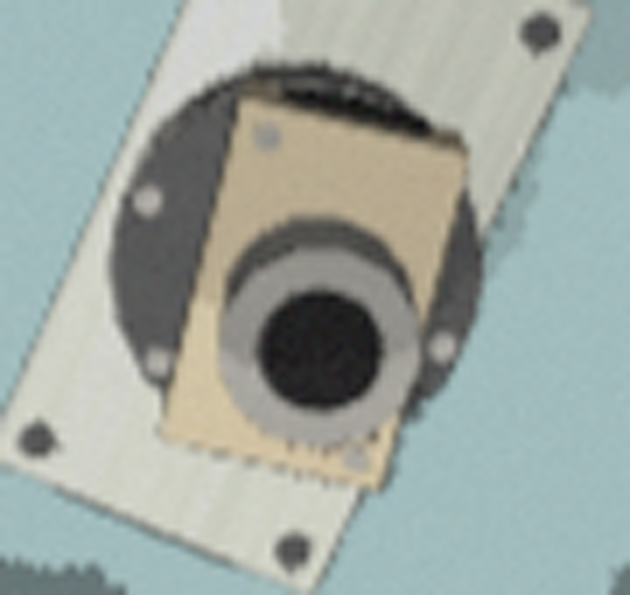

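The crop shows the plug's disc at (286,200). The box's top corners are at about (275,164), (306,172), (294,220) and (263,212), and the drum's top is centred near (283,185).

Run:
```python
from h import *
B=np.array([ray('wrist',q,.084) for q in [(274.6,164),(306.4,171.7),(294.3,219.7),(263.3,211.9)]])
print(B.round(4),B.mean(0)); d=B[0]-B[3]+B[1]-B[2]; print(np.degrees(np.arctan2(d[1],d[0])),np.linalg.norm(d)/2)
print('drum',ray('wrist',(282.6,185.4),.06))
plan(.379,-.3364,.105,-33,1)
```

```text
[[ 0.3864 -0.3049  0.084 ]
 [ 0.4088 -0.3286  0.084 ]
 [ 0.372  -0.3644  0.084 ]
 [ 0.3496 -0.3399  0.084 ]] [ 0.37920813 -0.33442885  0.084     ]
43.86662941813971 0.05108637143985839
drum [ 0.37892081 -0.33150465  0.06      ]
0 0 0 0.006 0 0 0; 0 0 0.001 0.013 0 0 0; 0 0 0.001 0.02 0 0 0; 0 0 0 0.019 0 0 0; 0 -0.001 0.001 0.02 0 0 0; 0 0 0.001 0.019 0 0 0; 0 0 0.001 0.02 0 0 0; 0 0 0 0.019 0 0 0; 0 0 0.001 0.013 0 0 0; 0 0 0 0.006 0 0 0
end [ 0.3789 -0.3361  0.1054] yaw -33
```

>>> play_rows(rows="0 0 0 0.006 0 0 0; 0 0 0.001 0.013 0 0 0; 0 0 0.001 0.02 0 0 0; 0 0 0 0.019 0 0 0; 0 -0.001 0.001 0.02 0 0 0; 0 0 0.001 0.019 0 0 0; 0 0 0.001 0.02 0 0 0; 0 0 0 0.019 0 0 0; 0 0 0.001 0.013 0 0 0; 0 0 0 0.006 0 0 0")

```text
clock: 5.95
eef_pos: [0.3781, -0.3362, 0.1043]
tcp_rot: [-2.76, -1.497, 0.0]
wrist_force: [-0.4, 0.9, 0.3]
width: 0.0938
grasp_force: 0.0
```

>>> play_rows(rows="0 0 0 0 0 0 0; 0.5 0 0 0 0 0 0; 0.6 0 0 0 0 0 0; 0.7 0 0 0 0 0 0; 1 0 0 0 0 0 0; 1 0 0 0 0 0 0; 1 0 0 0 0 0 0; 1 0 0 0 0 0 0; 1 0 0 0 0 0 0; 1 0 0 0 0 0 0")

```text
clock: 7.2
eef_pos: [0.3783, -0.3366, 0.1054]
tcp_rot: [-2.761, -1.498, 0.0]
wrist_force: [-0.5, 0.2, 0.1]
width: 0.0275
grasp_force: 30.0
```

>>> play_rows(rows="1 0 0 -0.003 0 0 0; 1 0 0 -0.006 0 0 0; 1 0 0 -0.01 0 0 0; 1 0 0 -0.015 0 0 0; 1 0 0 -0.015 0 0 0; 1 0 0 -0.015 0 0 0; 1 0 0 -0.015 0 0 0; 1 0 0 -0.01 0 0 0; 1 0 0 -0.005 0 0 0; 1 0 0 0 0 0 0")

```text
clock: 8.45
eef_pos: [0.3784, -0.3367, 0.1996]
tcp_rot: [2.761, 1.498, 0.0]
wrist_force: [-0.2, 1.7, 0.1]
width: 0.0277
grasp_force: 30.0
```

Run:
```python
from h import *
save('wrist','w2')
plan(.38,.27,.2,40,3,1)
```

```text
1 0.008 0.001 0 0 0 -0.9; 1 0.016 0.001 0 0 0 -1.7; 1 0.024 0.001 0 0 0 -2.6; 1 0.025 0.002 0 0 0 -2.6; 1 0.024 0.001 0 0 0 -2.6; 1 0.024 0.002 0 0 0 -2.6; 1 0.024 0.001 0 0 0 -2.7; 1 0.023 0.001 0 0 0 -2.6; 1 0.024 0.001 0 0 0 -2.6; 1 0.024 0.002 0 0 0 -2.6
1 0.024 0.001 0 0 0 -2.6; 1 0.023 0.001 0 0 0 -2.6; 1 0.024 0 0 0 0 -2.6; 1 0.023 0.001 0 0 0 -2.6; 1 0.024 0.001 0 0 0 -2.6; 1 0.023 0.001 0 0 0 -2.6; 1 0.023 0 0 0 0 -2.6; 1 0.024 0.001 0 0 0 -2.6; 1 0.023 0 0 0 0 -2.7; 1 0.023 0.001 0 0 0 -2.6
1 0.023 0 0 0 0 -2.6; 1 0.023 0.001 0 0 0 -2.6; 1 0.023 0 0 0 0 -2.6; 1 0.022 0 0 0 0 -2.6; 1 0.023 0 0 0 0 -2.6; 1 0.023 0 -0.001 0 0 -2.6; 1 0.022 0 0 0 0 -2.6; 1 0.023 0 0 0 0 -2.6; 1 0.015 0 0 0 0 -1.8; 1 0.007 0 0 0 0 -0.8
end [0.38   0.2695 0.2004] yaw 40
```

View pics/w2.png

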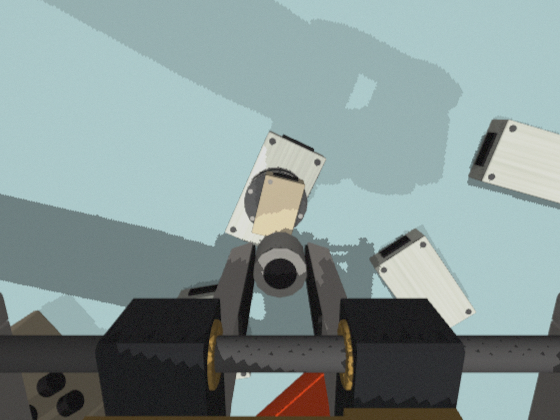

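The plug is held upright between the fingers at (281,270), and the rest of the pile hasn't moved.

>>> play_rows(rows="1 0.008 0.001 0 0 0 -0.9; 1 0.016 0.001 0 0 0 -1.7; 1 0.024 0.001 0 0 0 -2.6; 1 0.025 0.002 0 0 0 -2.6; 1 0.024 0.001 0 0 0 -2.6; 1 0.024 0.002 0 0 0 -2.6; 1 0.024 0.001 0 0 0 -2.7; 1 0.023 0.001 0 0 0 -2.6; 1 0.024 0.001 0 0 0 -2.6; 1 0.024 0.002 0 0 0 -2.6")

```text
clock: 9.75
eef_pos: [0.473, -0.1417, 0.1992]
tcp_rot: [-2.395, -2.033, -0.0]
wrist_force: [0.4, -0.3, -0.5]
width: 0.0275
grasp_force: 30.0
```

>>> play_rows(rows="1 0.024 0.001 0 0 0 -2.6; 1 0.023 0.001 0 0 0 -2.6; 1 0.024 0 0 0 0 -2.6; 1 0.023 0.001 0 0 0 -2.6; 1 0.024 0.001 0 0 0 -2.6; 1 0.023 0.001 0 0 0 -2.6; 1 0.023 0 0 0 0 -2.6; 1 0.024 0.001 0 0 0 -2.6; 1 0.023 0 0 0 0 -2.7; 1 0.023 0.001 0 0 0 -2.6")

```text
clock: 11.0
eef_pos: [0.4705, 0.0902, 0.1992]
tcp_rot: [-1.874, -2.521, 0.0]
wrist_force: [0.4, 0.3, -0.0]
width: 0.0272
grasp_force: 30.0
```

>>> play_rows(rows="1 0.023 0 0 0 0 -2.6; 1 0.023 0.001 0 0 0 -2.6; 1 0.023 0 0 0 0 -2.6; 1 0.022 0 0 0 0 -2.6; 1 0.023 0 0 0 0 -2.6; 1 0.023 0 -0.001 0 0 -2.6; 1 0.022 0 0 0 0 -2.6; 1 0.023 0 0 0 0 -2.6; 1 0.015 0 0 0 0 -1.8; 1 0.007 0 0 0 0 -0.8")

```text
clock: 12.25
eef_pos: [0.3794, 0.2701, 0.2003]
tcp_rot: [-1.325, -2.848, 0.0]
wrist_force: [0.4, -0.5, -0.3]
width: 0.0272
grasp_force: 30.0
```

Run:
```python
from h import *
s=sensors.sense(); print(s['clock'],s['eef_pos'])
save('wrist','w3')
look('wrist',[('dish_small',.005),('dish_large',.005),('tray_long',.005)])
```

```text
12.25 [0.3794397  0.27005939 0.20033598]
dish_small 0.83 world mm [367. 305.] size [53. 52.] long axis deg 86.0 circ [367. 305.]
tray_long 0.8 world mm [532.  27.] size [52. 33.] long axis deg 40.0 circ [534.  25.]
```

View pics/w3.png

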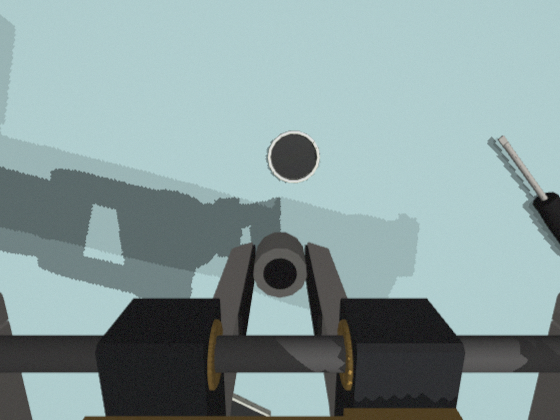

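The dish is fully in view at (293,157), which puts it at (0.367, 0.305). The size comes out right at 53 mm. I'll go down in two stages.

Run:
```python
from h import *
plan(.3675,.3055,.06,40,1,1)
```

```text
1 0.001 0.001 0.006 0 0 0; 1 0.003 0.001 0.012 0 0 0; 1 0.005 0.002 0.017 0 0 0; 1 0.004 0.001 0.018 0 0 0; 1 0.005 0.002 0.017 0 0 0; 1 0.004 0.002 0.018 0 0 0; 1 0.005 0.001 0.017 0 0 0; 1 0.005 0.002 0.018 0 0 -0.1; 1 0.003 0.001 0.012 0 0 0; 1 0.001 0.001 0.005 0 0 0
end [0.368  0.3056 0.0604] yaw 40
```

>>> play_rows(rows="1 0.001 0.001 0.006 0 0 0; 1 0.003 0.001 0.012 0 0 0; 1 0.005 0.002 0.017 0 0 0; 1 0.004 0.001 0.018 0 0 0; 1 0.005 0.002 0.017 0 0 0; 1 0.004 0.002 0.018 0 0 0; 1 0.005 0.001 0.017 0 0 0; 1 0.005 0.002 0.018 0 0 0; 1 0.003 0.001 0.012 0 0 0; 1 0.001 0.001 0.005 0 0 0")

```text
clock: 13.7
eef_pos: [0.3673, 0.3059, 0.0595]
tcp_rot: [-1.328, -2.846, 0.002]
wrist_force: [0.4, 0.2, -0.3]
width: 0.0271
grasp_force: 30.0
```

>>> play_rows(rows="1 0 0 0.006 0 0 0; 1 0 0 0.007 0 0 0; 1 0 0 0.007 0 0 0; 1 0 0 0.006 0 0 0; 1 0 0 0.004 0 0 0; 1 0 0 0.003 0 0 0; 1 0 0 0.002 0 0 0; 1 0 0 0 0 0 0; 1 0 0 0 0 0 0; 1 0 0 0 0 0 0")

```text
clock: 14.95
eef_pos: [0.3679, 0.3059, 0.0256]
tcp_rot: [1.329, 2.847, 0.0]
wrist_force: [-0.6, -0.1, -1.0]
width: 0.0273
grasp_force: 30.0
```

>>> play_rows(rows="1 0 0 0.001 0 0 0; 1 0 0 0 0 0 0; 0.6 0 0 0 0 0 0; 0.5 0 0 0 0 0 0; 0.5 0 0 0 0 0 0; 0.5 0 0 -0.005 0 0 0; 0.5 0 0 -0.01 0 0 0; 0.3 0 0 -0.02 0 0 0; 0 0 0 -0.03 0 0 0; 0 0 0 -0.03 0 0 0")

```text
clock: 16.2
eef_pos: [0.3678, 0.3059, 0.1211]
tcp_rot: [1.329, 2.846, 0.001]
wrist_force: [0.4, 0.3, 0.4]
width: 0.0736
grasp_force: 0.0
```

Run:
```python
from h import *
s=sensors.sense(); print(s['eef_pos'])
save('wrist','w4')
look('wrist',[('dish_small',.005),('connector_plug',.029)])
plan(.37,-.325,.2,-46,3,0)
```

```text
[0.36781981 0.30588368 0.12105147]
dish_small 0.75 world mm [371. 306.] size [54. 55.] long axis deg 129.9 circ [371. 306.]
connector_plug 0.57 world mm [367. 308.] size [27. 32.] long axis deg 129.9 circ [367. 307.]
0 -0.008 0 -0.001 0.3 0.1 1; 0 -0.016 0 -0.002 0 0 2.1; 0 -0.024 0 -0.003 0 0 3; 0 -0.025 0 -0.002 0 0 3.1; 0 -0.024 0 -0.003 0 0 3.1; 0 -0.024 0 -0.003 0 0 3.1; 0 -0.025 0 -0.003 -0.1 0 3; 0 -0.024 0 -0.003 0 0 3.1; 0 -0.025 0 -0.003 0 0 3.1; 0 -0.024 0.001 -0.002 0 0 3
0 -0.024 0 -0.003 0 0 3.1; 0 -0.025 0.001 -0.003 0 0 3.1; 0 -0.024 0 -0.003 0 0 3; 0 -0.025 0.001 -0.003 0 0 3.1; 0 -0.024 0 -0.002 0 0 3.1; 0 -0.025 0.001 -0.003 0 0 3.1; 0 -0.025 0.001 -0.003 0 0 3; 0 -0.024 0.001 -0.003 0 0 3.1; 0 -0.025 0.001 -0.003 0 -0.1 3.1; 0 -0.024 0.001 -0.003 0 0 3
0 -0.025 0.001 -0.002 0 0 3.1; 0 -0.025 0.002 -0.003 0 0 3.1; 0 -0.024 0.001 -0.003 0 0 3; 0 -0.025 0.001 -0.003 0 0 3.1; 0 -0.025 0.002 -0.002 0 0 3.1; 0 -0.024 0.001 -0.003 0 0 3.1; 0 -0.025 0.002 -0.003 0 0 3; 0 -0.025 0.002 -0.003 0 0 3.1; 0 -0.017 0.001 -0.002 0 0 2; 0 -0.008 0.001 -0.001 0 0 1.1
end [ 0.3699 -0.3253  0.2004] yaw -46
```

View pics/w4.png

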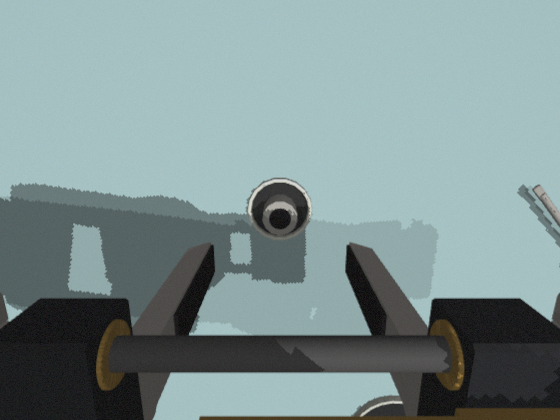

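The plug stands inside the dish at (279,215). Back to the pile for the box.

>>> play_rows(rows="0 -0.008 0 -0.001 0 0 1; 0 -0.016 0 -0.002 0 0 2.1; 0 -0.024 0 -0.003 0 0 3; 0 -0.025 0 -0.002 0 0 3.1; 0 -0.024 0 -0.003 0 0 3.1; 0 -0.024 0 -0.003 0 0 3.1; 0 -0.025 0 -0.003 0 0 3; 0 -0.024 0 -0.003 0 0 3.1; 0 -0.025 0 -0.003 0 0 3.1; 0 -0.024 0.001 -0.002 0 0 3")

```text
clock: 17.6
eef_pos: [0.4693, 0.112, 0.1437]
tcp_rot: [-1.974, -2.443, 0.002]
wrist_force: [-0.3, 0.9, 0.7]
width: 0.0941
grasp_force: 0.0
```

>>> play_rows(rows="0 -0.024 0 -0.003 0 0 3.1; 0 -0.025 0.001 -0.003 0 0 3.1; 0 -0.024 0 -0.003 0 0 3; 0 -0.025 0.001 -0.003 0 0 3.1; 0 -0.024 0 -0.002 0 0 3.1; 0 -0.025 0.001 -0.003 0 0 3.1; 0 -0.025 0.001 -0.003 0 0 3; 0 -0.024 0.001 -0.003 0 0 3.1; 0 -0.025 0.001 -0.003 0 0 3.1; 0 -0.024 0.001 -0.003 0 0 3")

```text
clock: 18.85
eef_pos: [0.4689, -0.1305, 0.1727]
tcp_rot: [-2.55, -1.833, 0.001]
wrist_force: [-0.3, 0.7, 0.3]
width: 0.0939
grasp_force: 0.0
```

>>> play_rows(rows="0 -0.025 0.001 -0.002 0 0 3.1; 0 -0.025 0.002 -0.003 0 0 3.1; 0 -0.024 0.001 -0.003 0 0 3; 0 -0.025 0.001 -0.003 0 0 3.1; 0 -0.025 0.002 -0.002 0 0 3.1; 0 -0.024 0.001 -0.003 0 0 3.1; 0 -0.025 0.002 -0.003 0 0 3; 0 -0.025 0.002 -0.003 0 0 3.1; 0 -0.017 0.001 -0.002 0 0 2; 0 -0.008 0.001 -0.001 0 0 1.1")

```text
clock: 20.1
eef_pos: [0.3678, -0.3267, 0.1981]
tcp_rot: [-2.914, -1.172, 0.0]
wrist_force: [0.3, -0.1, 0.8]
width: 0.094
grasp_force: 0.0
```

Run:
```python
from h import *
s=sensors.sense(); print(s['clock'],s['eef_pos'])
im=save('wrist','w5')
look('wrist',[('interface_box',.084),('memory_drum',.06),('power_module',.028),('tray_long',.005),('tray_short',.005)])
g=im[120:270,180:380,::-1]; cv2.imwrite('pics/w5c.png',cv2.resize(g,None,fx=4,fy=4,interpolation=cv2.INTER_CUBIC))
```

```text
20.1 [ 0.36775223 -0.32669608  0.19806711]
interface_box 0.81 world mm [ 379. -334.] size [56. 35.] long axis deg 42.8 circ [ 379. -334.]
memory_drum 0.83 world mm [ 373. -318.] size [60. 27.] long axis deg 14.4 circ [ 376. -329.]
power_module 0.98 world mm [ 593. -429.] size [63. 76.] long axis deg 130.9 circ [ 592. -431.]
power_module 0.72 world mm [ 376. -333.] size [116.  62.] long axis deg 32.8 circ [ 374. -332.]
```

View pics/w5c.png

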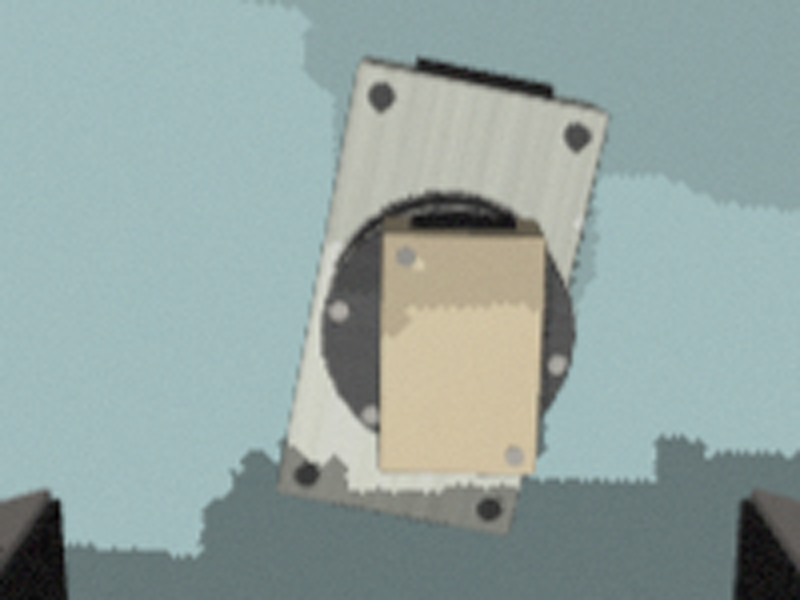

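The crop shows the box square to the fingers, with top corners at about (383,232), (545,232), (536,472) and (379,470) in the crop. The drum and module are clear beneath it.

Run:
```python
from h import *
f=lambda q:(180+q[0]/4,120+q[1]/4)
for C,z in [([(383,232),(545,232),(536,472),(379,470)],.084),([(363,60),(607,112),(508,533),(278,490)],.028)]:
    B=np.array([ray('wrist',f(q),z) for q in C])
    d=B[0]-B[3]+B[1]-B[2]; w=B[1]-B[0]+B[2]-B[3];print(B.mean(0).round(4),'yaw',np.degrees(np.arctan2(d[1],d[0])),np.degrees(np.arctan2(w[1],w[0])),np.linalg.norm(d)/2,np.linalg.norm(w)/2)
print('drum',ray('wrist',f((449,318)),.06))
plan(.379,-.3345,.081,-46,1)
```

```text
[ 0.3787 -0.3349  0.084 ] yaw 43.245107550788944 -46.32192242870412 0.052052676125676205 0.033532795521198804
[ 0.3741 -0.3347  0.028 ] yaw 32.56798388755399 -57.48477921296478 0.11123020582970965 0.06049189119921364
drum [ 0.37900997 -0.33231077  0.06      ]
0 0 0.001 0.005 0 0 0; 0 0 0.001 0.01 0 0 0; 0 0 0.001 0.014 0 0 0; 0 0 0.002 0.015 0 0 0; 0 0 0.002 0.015 0 0 0; 0 0.001 0.001 0.014 0 0 0; 0 0 0.002 0.015 0 0 0; 0 0 0.002 0.015 0 0 0; 0 0 0.001 0.009 0 0 0; 0 0 0.001 0.005 0 0 0
end [ 0.3794 -0.3348  0.0813] yaw -46
```

Box centre is (0.379, -0.335) and its yaw matches the fingers. Next I descend, grip and lift.

>>> play_rows(rows="0 0 0.001 0.005 0 0 0; 0 0 0.001 0.01 0 0 0; 0 0 0.001 0.014 0 0 0; 0 0 0.002 0.015 0 0 0; 0 0 0.002 0.015 0 0 0; 0 0.001 0.001 0.014 0 0 0; 0 0 0.002 0.015 0 0 0; 0 0 0.002 0.015 0 0 0; 0 0 0.001 0.009 0 0 0; 0 0 0.001 0.005 0 0 0")

```text
clock: 21.65
eef_pos: [0.379, -0.3353, 0.0808]
tcp_rot: [-2.913, -1.176, 0.0]
wrist_force: [0.0, -0.1, 0.3]
width: 0.0939
grasp_force: 0.0
```

>>> play_rows(rows="0 0 0 0 0 0 0; 0.5 0 0 0 0 0 0; 0.6 0 0 0 0 0 0; 1 0 0 0 0 0 0; 1 0 0 0 0 0 0; 1 0 0 0 0 0 0; 1 0 0 0 0 0 0; 1 0 0 0 0 0 0; 1 0 0 0 0 0 0; 1 0 0 0 0 0 0")

```text
clock: 22.9
eef_pos: [0.379, -0.3352, 0.0814]
tcp_rot: [-2.913, -1.176, 0.0]
wrist_force: [-0.7, 0.9, 0.8]
width: 0.034
grasp_force: 30.0
```

>>> play_rows(rows="1 0 0 -0.003 0 0 0; 1 0 0 -0.006 0 0 0; 1 0 0 -0.01 0 0 0; 1 0 0 -0.015 0 0 0; 1 0 0 -0.02 0 0 0; 1 0 0 -0.02 0 0 0; 1 0 0 -0.02 0 0 0; 1 0 0 -0.015 0 0 0; 1 0 0 -0.008 0 0 0; 1 0 0 0 0 0 0")

```text
clock: 24.15
eef_pos: [0.3792, -0.3355, 0.199]
tcp_rot: [2.912, 1.175, 0.0]
wrist_force: [0.5, -0.1, -2.4]
width: 0.0337
grasp_force: 30.0
```

Run:
```python
from h import *
# tray_short orientation from top camera
imaging.capture('top'); look('top',[('tray_short',.008),('tray_long',.008),('dish_large',.008)])
```

```text
tray_short 0.91 world mm [ 604. -226.] size [59. 79.] long axis deg 145.8 circ [ 603. -226.]
tray_long 0.84 world mm [500. -20.] size [142.  91.] long axis deg 9.4 circ [499. -20.]
dish_large 0.97 world mm [606. 197.] size [80. 78.] long axis deg 44.0 circ [606. 197.]
```

Run:
```python
from h import *
plan(.58,-.21,.2,-124.2,2,1)
```

```text
1 0.004 0.002 0 -0.1 0 1.4; 1 0.007 0.003 0 0 0 2.9; 1 0.012 0.004 0 0 0 4.4; 1 0.012 0.003 0 0 0 4.3; 1 0.013 0.002 -0.001 0 0 4.4; 1 0.012 0 0 0 0 4.3; 1 0.013 -0.001 0 0 0 4.4; 1 0.013 -0.002 0 0 0 4.3; 1 0.013 -0.004 0 0 0 4.3; 1 0.012 -0.005 0 0 0 4.4
1 0.012 -0.006 0 0 0 4.3; 1 0.011 -0.007 0 0 0 4.4; 1 0.011 -0.009 -0.001 0 0 4.3; 1 0.009 -0.009 0 0 0 4.3; 1 0.009 -0.011 0 0 0 4.4; 1 0.008 -0.012 0 0 0 4.3; 1 0.006 -0.012 0 0 0 4.4; 1 0.006 -0.013 0 0 0 4.3; 1 0.002 -0.009 0 0 0 2.9; 1 0.001 -0.005 0 0 0 1.5
end [ 0.5797 -0.2095  0.1996] yaw -124.2
```

>>> play_rows(rows="1 0.004 0.002 0 0 0 1.4; 1 0.007 0.003 0 0 0 2.9; 1 0.012 0.004 0 0 0 4.4; 1 0.012 0.003 0 0 0 4.3; 1 0.013 0.002 0 0 0 4.4; 1 0.012 0 0 0 0 4.3; 1 0.013 -0.001 0 0 0 4.4; 1 0.013 -0.002 0 0 0 4.3; 1 0.013 -0.004 0 0 0 4.3; 1 0.012 -0.005 0 0 0 4.4")

```text
clock: 25.6
eef_pos: [0.4834, -0.2861, 0.198]
tcp_rot: [-3.138, -0.128, 0.001]
wrist_force: [0.7, 0.2, -1.2]
width: 0.0339
grasp_force: 30.0
```

>>> play_rows(rows="1 0.012 -0.006 0 0 0 4.3; 1 0.011 -0.007 0 0 0 4.4; 1 0.011 -0.009 0 0 0 4.3; 1 0.009 -0.009 0 0 0 4.3; 1 0.009 -0.011 0 0 0 4.4; 1 0.008 -0.012 0 0 0 4.3; 1 0.006 -0.012 0 0 0 4.4; 1 0.006 -0.013 0 0 0 4.3; 1 0.002 -0.009 0 0 0 2.9; 1 0.001 -0.005 0 0 0 1.5")

```text
clock: 26.85
eef_pos: [0.5803, -0.2093, 0.1979]
tcp_rot: [-3.002, 0.926, 0.001]
wrist_force: [1.0, -0.7, -1.4]
width: 0.0338
grasp_force: 30.0
```

Run:
```python
from h import *
s=sensors.sense(); print(s['clock'],s['eef_pos'],yawof(Ro.from_rotvec(s['tcp_rot'])))
save('wrist','w6')
look('wrist',[('tray_short',.008),('interface_box',.18)])
```

```text
26.85 [ 0.5803277  -0.20933076  0.19793107] -124.28680960797935
tray_short 0.97 world mm [ 605. -226.] size [60. 78.] long axis deg 146.2 circ [ 604. -227.]
interface_box 0.79 world mm [ 574. -207.] size [39. 66.] long axis deg 146.2 circ [ 574. -206.]
```

View pics/w6.png

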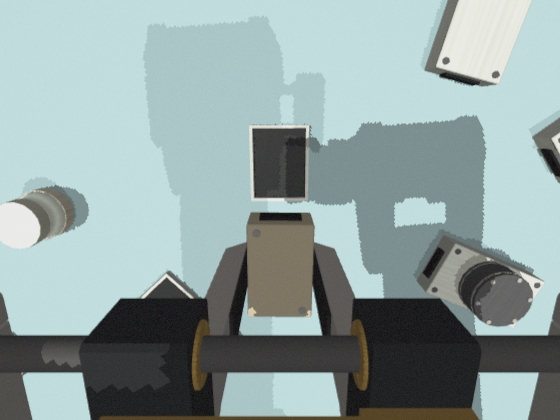

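The tray is at (280,163), parallel to the held box at (281,265). Now I'll lower the box at (0.605, -0.2265).

Run:
```python
from h import *
plan(.6045,-.2265,.045,-124,1,1)
```

```text
1 0.001 0 0.006 0 0 0; 1 0.003 0 0.013 0 0 0; 1 0.003 0 0.019 0 0 -0.1; 1 0.004 0 0.019 0 0 0; 1 0.004 0 0.02 0 0 0; 1 0.004 0 0.019 0 0 0; 1 0.003 0 0.019 0 0 -0.1; 1 0.004 0 0.019 0 0 0; 1 0.002 0 0.013 0 0 0; 1 0.002 0 0.006 0 0 0
end [ 0.6048 -0.2266  0.0452] yaw -124
```

>>> play_rows(rows="1 0.001 0 0.006 0 0 0; 1 0.003 0 0.013 0 0 0; 1 0.003 0 0.019 0 0 0; 1 0.004 0 0.019 0 0 0; 1 0.004 0 0.02 0 0 0; 1 0.004 0 0.019 0 0 0; 1 0.003 0 0.019 0 0 0; 1 0.004 0 0.019 0 0 0; 1 0.002 0 0.013 0 0 0; 1 0.002 0 0.006 0 0 0")

```text
clock: 28.25
eef_pos: [0.6046, -0.2267, 0.0443]
tcp_rot: [-3.002, 0.925, 0.002]
wrist_force: [-0.4, -0.0, -1.1]
width: 0.0341
grasp_force: 30.0
```

>>> play_rows(rows="1 0 0 0.004 0 0 0; 1 0 0 0.005 0 0 0; 1 0 0 0.004 0 0 0; 1 0 0 0.003 0 0 0; 1 0 0 0.002 0 0 0; 1 0 0 0.001 0 0 0; 1 0 0 0 0 0 0; 1 0 0 0 0 0 0; 1 0 0 0 0 0 0; 1 0 0 0 0 0 0")

```text
clock: 29.5
eef_pos: [0.6049, -0.2268, 0.0265]
tcp_rot: [3.002, -0.925, 0.0]
wrist_force: [0.7, 0.5, -1.2]
width: 0.0339
grasp_force: 30.0
```

>>> play_rows(rows="1 0 0 0.001 0 0 0; 1 0 0 0.001 0 0 0; 1 0 0 0 0 0 0; 0.5 0 0 0 0 0 0; 0.4 0 0 0 0 0 0; 0.4 0 0 0 0 0 0; 0.4 0 0 -0.005 0 0 0; 0.4 0 0 -0.015 0 0 0; 0 0 0 -0.03 0 0 0; 0 0 0 -0.04 0 0 0")

```text
clock: 30.75
eef_pos: [0.6044, -0.2266, 0.1156]
tcp_rot: [-3.002, 0.925, 0.002]
wrist_force: [-0.5, 0.2, -0.1]
width: 0.0732
grasp_force: 0.0
```

Run:
```python
from h import *
save('wrist','w7')
look('wrist',[('tray_short',.008),('interface_box',.027)])
plan(.37,-.33,.17,-57,2,0)
```

```text
tray_short 0.75 world mm [ 609. -228.] size [63. 81.] long axis deg 145.8 circ [ 609. -228.]
interface_box 0.94 world mm [ 608. -230.] size [36. 57.] long axis deg 144.8 circ [ 608. -229.]
0 -0.002 0.005 -0.001 0 -0.4 -1.2; 0 -0.003 0.01 -0.002 0 0 -2.5; 0 -0.007 0.014 -0.003 0 0 -3.8; 0 -0.008 0.013 -0.003 0 0 -3.7; 0 -0.009 0.013 -0.002 0 0 -3.7; 0 -0.009 0.011 -0.003 0 0 -3.8; 0 -0.011 0.01 -0.003 0 0 -3.7; 0 -0.012 0.01 -0.003 0 0 -3.7; 0 -0.012 0.008 -0.003 0 0 -3.8; 0 -0.013 0.007 -0.003 0 0 -3.7
0 -0.013 0.005 -0.003 0 0 -3.8; 0 -0.014 0.005 -0.003 0 0 -3.7; 0 -0.013 0.003 -0.002 0 0 -3.7; 0 -0.014 0.001 -0.003 0 0 -3.8; 0 -0.014 0.001 -0.003 0 0 -3.7; 0 -0.014 -0.001 -0.003 0 0 -3.7; 0 -0.013 -0.003 -0.003 0 0 -3.8; 0 -0.013 -0.003 -0.003 0 0 -3.7; 0 -0.008 -0.003 -0.002 0 0 -2.5; 0 -0.005 -0.002 -0.001 0 0 -1.2
end [ 0.3694 -0.33    0.1704] yaw -57
```

The box is centred in its tray. Back to the pile for the drum.

>>> play_rows(rows="0 -0.002 0.005 -0.001 0 0 -1.2; 0 -0.003 0.01 -0.002 0 0 -2.5; 0 -0.007 0.014 -0.003 0 0 -3.8; 0 -0.008 0.013 -0.003 0 0 -3.7; 0 -0.009 0.013 -0.002 0 0 -3.7; 0 -0.009 0.011 -0.003 0 0 -3.8; 0 -0.011 0.01 -0.003 0 0 -3.7; 0 -0.012 0.01 -0.003 0 0 -3.7; 0 -0.012 0.008 -0.003 0 0 -3.8; 0 -0.013 0.007 -0.003 0 0 -3.7")

```text
clock: 32.15
eef_pos: [0.4856, -0.2947, 0.1387]
tcp_rot: [-3.139, 0.013, 0.004]
wrist_force: [0.6, -0.4, 0.5]
width: 0.0941
grasp_force: 0.0
```

>>> play_rows(rows="0 -0.013 0.005 -0.003 0 0 -3.8; 0 -0.014 0.005 -0.003 0 0 -3.7; 0 -0.013 0.003 -0.002 0 0 -3.7; 0 -0.014 0.001 -0.003 0 0 -3.8; 0 -0.014 0.001 -0.003 0 0 -3.7; 0 -0.014 -0.001 -0.003 0 0 -3.7; 0 -0.013 -0.003 -0.003 0 0 -3.8; 0 -0.013 -0.003 -0.003 0 0 -3.7; 0 -0.008 -0.003 -0.002 0 0 -2.5; 0 -0.005 -0.002 -0.001 0 0 -1.2")

```text
clock: 33.4
eef_pos: [0.3664, -0.3283, 0.1652]
tcp_rot: [-3.01, -0.891, 0.001]
wrist_force: [0.4, -0.2, -0.7]
width: 0.0939
grasp_force: 0.0
```

Run:
```python
from h import *
s=sensors.sense(); print(s['clock'],s['eef_pos'])
im=save('wrist','w8')
look('wrist',[('memory_drum',.06),('power_module',.028)])
g=im[120:270,180:380,::-1]; cv2.imwrite('pics/w8c.png',cv2.resize(g,None,fx=4,fy=4,interpolation=cv2.INTER_CUBIC))
```

```text
33.4 [ 0.36635291 -0.32829202  0.16516667]
power_module 0.81 world mm [ 399. -320.] size [59. 63.] long axis deg 123.0 circ [ 397. -321.]
power_module 0.67 world mm [ 204. -466.] size [56. 87.] long axis deg 123.0 circ [ 217. -458.]
```

View pics/w8c.png

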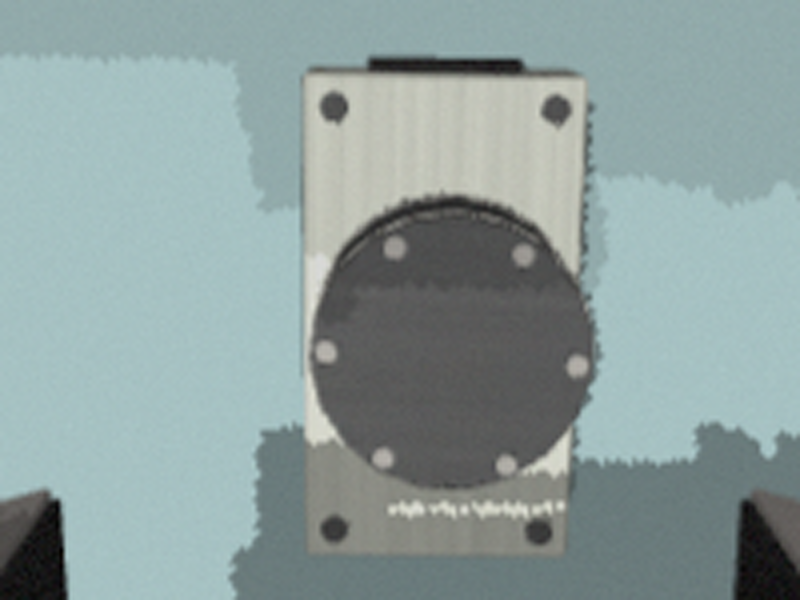

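The crop shows the drum's bolt ring centred at (452,356) and the module square to the fingers, with corners at about (305,72), (586,75), (566,553) and (307,553).

Run:
```python
from h import *
f=lambda q:(180+q[0]/4,120+q[1]/4)
for C,z in [([(305,72),(586,75),(566,553),(307,553)],.028)]:
    B=np.array([ray('wrist',f(q),z) for q in C])
    d=B[0]-B[3]+B[1]-B[2]; w=B[1]-B[0]+B[2]-B[3];print(B.mean(0).round(4),'yaw',np.degrees(np.arctan2(d[1],d[0])),np.degrees(np.arctan2(w[1],w[0])),np.linalg.norm(d)/2,np.linalg.norm(w)/2)
D=ray('wrist',f((452,356)),.06);print('drum',D)
plan(D[0],D[1],.05,-57,1)
```

```text
[ 0.3735 -0.3364  0.028 ] yaw 32.38672501922445 -57.30998990896794 0.11166356115096301 0.06105888220762973
drum [ 0.37541801 -0.33685197  0.06      ]
0 0 0 0.005 -0.1 0 0; 0 0 0.001 0.009 0 0 0; 0 0.001 0.002 0.015 0 0 0; 0 0 0.001 0.014 0 0 0; 0 0 0.002 0.015 0 0 0; 0 0.001 0.001 0.014 0 0 0; 0 0 0.002 0.015 0 0 -0.1; 0 0 0.001 0.014 0 0 0; 0 0 0.001 0.01 0 0 0; 0 0.001 0 0.005 0 0 0
end [ 0.3756 -0.3362  0.0498] yaw -57
```

>>> play_rows(rows="0 0 0 0.005 0 0 0; 0 0 0.001 0.009 0 0 0; 0 0.001 0.002 0.015 0 0 0; 0 0 0.001 0.014 0 0 0; 0 0 0.002 0.015 0 0 0; 0 0.001 0.001 0.014 0 0 0; 0 0 0.002 0.015 0 0 0; 0 0 0.001 0.014 0 0 0; 0 0 0.001 0.01 0 0 0; 0 0.001 0 0.005 0 0 0")

```text
clock: 34.8
eef_pos: [0.3758, -0.3363, 0.0497]
tcp_rot: [-3.012, -0.891, 0.0]
wrist_force: [1.6, -0.1, -0.5]
width: 0.0938
grasp_force: 0.0
```

>>> play_rows(rows="0 0 0 0 0 0 0; 0.3 0 0 0 0 0 0; 0.35 0 0 0 0 0 0; 1 0 0 0 0 0 0; 1 0 0 0 0 0 0; 1 0 0 0 0 0 0; 1 0 0 0 0 0 0; 1 0 0 0 0 0 0; 1 0 0 0 0 0 0; 1 0 0 0 0 0 0")

```text
clock: 36.05
eef_pos: [0.3755, -0.3357, 0.0505]
tcp_rot: [-3.01, -0.891, 0.001]
wrist_force: [-2.1, 4.6, 4.6]
width: 0.0577
grasp_force: 30.0
```

>>> play_rows(rows="1 0 0 -0.003 0 0 0; 1 0 0 -0.006 0 0 0; 1 0 0 -0.01 0 0 0; 1 0 0 -0.015 0 0 0; 1 0 0 -0.02 0 0 0; 1 0 0 -0.022 0 0 0; 1 0 0 -0.022 0 0 0; 1 0 0 -0.02 0 0 0; 1 0 0 -0.015 0 0 0; 1 0 0 -0.007 0 0 0")

```text
clock: 37.3
eef_pos: [0.3762, -0.3368, 0.1918]
tcp_rot: [3.011, 0.891, 0.001]
wrist_force: [0.2, -0.0, -3.8]
width: 0.0575
grasp_force: 30.0
```

Run:
```python
from h import *
imaging.capture('wrist'); look('wrist',[('memory_drum',.18),('power_module',.028)])
plan(.58,.175,.2,0,3,1)
```

```text
memory_drum 0.56 world mm [ 371. -342.] size [73. 66.] long axis deg 10.9 circ [ 370. -340.]
power_module 0.85 world mm [ 199. -474.] size [39. 75.] long axis deg 123.0 circ [ 212. -466.]
power_module 0.81 world mm [ 595. -435.] size [62. 87.] long axis deg 132.2 circ [ 594. -437.]
1 0.006 0 0 0 0 -0.7; 1 0.013 -0.002 0 0 0 -1.3; 1 0.019 -0.001 -0.001 0 0 -2.1; 1 0.019 -0.002 0 0 0 -2; 1 0.019 -0.002 0 0 0 -2; 1 0.019 -0.002 -0.001 0 0 -2.1; 1 0.02 -0.002 0 0 0 -2; 1 0.019 -0.002 0 0 0 -2.1; 1 0.02 -0.002 -0.001 0 0 -2; 1 0.019 -0.002 0 0 0 -2
1 0.02 -0.002 0 0 0 -2.1; 1 0.02 -0.003 -0.001 0 0 -2; 1 0.021 -0.002 0 0 0 -2; 1 0.02 -0.002 0 0 0 -2.1; 1 0.02 -0.003 -0.001 0 0 -2; 1 0.021 -0.002 0 0 0 -2.1; 1 0.02 -0.003 -0.001 0 0 -2; 1 0.021 -0.003 0 0 0 -2; 1 0.021 -0.002 0 0 0 -2.1; 1 0.021 -0.003 -0.001 0 0 -2
1 0.021 -0.003 0 0 0 -2; 1 0.021 -0.003 0 0 0 -2.1; 1 0.022 -0.003 -0.001 0 0 -2; 1 0.021 -0.003 0 0 0 -2.1; 1 0.022 -0.003 0 0 0 -2; 1 0.022 -0.003 -0.001 0 0 -2; 1 0.021 -0.003 0 0 0 -2.1; 1 0.022 -0.003 0 0 0 -2; 1 0.015 -0.002 -0.001 0 0 -1.4; 1 0.008 -0.001 0 0 0 -0.6
end [0.5801 0.1754 0.2004] yaw 0
```

>>> play_rows(rows="1 0.006 0 0 0 0 -0.7; 1 0.013 -0.002 0 0 0 -1.3; 1 0.019 -0.001 -0.001 0 0 -2.1; 1 0.019 -0.002 0 0 0 -2; 1 0.019 -0.002 0 0 0 -2; 1 0.019 -0.002 -0.001 0 0 -2.1; 1 0.02 -0.002 0 0 0 -2; 1 0.019 -0.002 0 0 0 -2.1; 1 0.02 -0.002 -0.001 0 0 -2; 1 0.019 -0.002 0 0 0 -2")

```text
clock: 38.7
eef_pos: [0.495, -0.209, 0.1933]
tcp_rot: [-2.83, -1.362, 0.0]
wrist_force: [0.0, 0.0, -3.0]
width: 0.0573
grasp_force: 30.0
```

>>> play_rows(rows="1 0.02 -0.002 0 0 0 -2.1; 1 0.02 -0.003 -0.001 0 0 -2; 1 0.021 -0.002 0 0 0 -2; 1 0.02 -0.002 0 0 0 -2.1; 1 0.02 -0.003 -0.001 0 0 -2; 1 0.021 -0.002 0 0 0 -2.1; 1 0.02 -0.003 -0.001 0 0 -2; 1 0.021 -0.003 0 0 0 -2; 1 0.021 -0.002 0 0 0 -2.1; 1 0.021 -0.003 -0.001 0 0 -2")

```text
clock: 39.95
eef_pos: [0.5731, -0.0193, 0.1974]
tcp_rot: [-2.545, -1.842, 0.0]
wrist_force: [0.4, 0.6, -4.1]
width: 0.0578
grasp_force: 30.0
```

>>> play_rows(rows="1 0.021 -0.003 0 0 0 -2; 1 0.021 -0.003 0 0 0 -2.1; 1 0.022 -0.003 -0.001 0 0 -2; 1 0.021 -0.003 0 0 0 -2.1; 1 0.022 -0.003 0 0 0 -2; 1 0.022 -0.003 -0.001 0 0 -2; 1 0.021 -0.003 0 0 0 -2.1; 1 0.022 -0.003 0 0 0 -2; 1 0.015 -0.002 -0.001 0 0 -1.4; 1 0.008 -0.001 0 0 0 -0.6")

```text
clock: 41.2
eef_pos: [0.5801, 0.1762, 0.2005]
tcp_rot: [2.22, 2.222, -0.0]
wrist_force: [0.2, -0.4, -3.4]
width: 0.0573
grasp_force: 30.0
```

Run:
```python
from h import *
s=sensors.sense(); print(s['clock'],s['eef_pos'],s['width'])
save('wrist','w9')
look('wrist',[('dish_large',.008),('memory_drum',.18)])
plan(.6055,.1965,.05,0,1,1)
```

```text
41.2 [0.58009106 0.1762462  0.2005037 ] 0.057298669541682105
dish_large 0.87 world mm [607. 198.] size [83. 82.] long axis deg 0.1 circ [607. 198.]
memory_drum 0.92 world mm [580. 165.] size [68. 77.] long axis deg 90.0 circ [579. 164.]
1 0.001 0.001 0.006 0 0 0; 1 0.002 0.002 0.013 0 0 0; 1 0.002 0.003 0.019 0 0 0; 1 0.003 0.004 0.018 0 0 0; 1 0.002 0.003 0.019 0 0 0; 1 0.003 0.003 0.019 0 0 0; 1 0.003 0.003 0.019 0 0 0; 1 0.003 0.003 0.019 0 0 0; 1 0.001 0.002 0.012 0 0 0; 1 0.001 0.001 0.006 0 0 0
end [0.6052 0.1962 0.0504] yaw 0
```

View pics/w9.png

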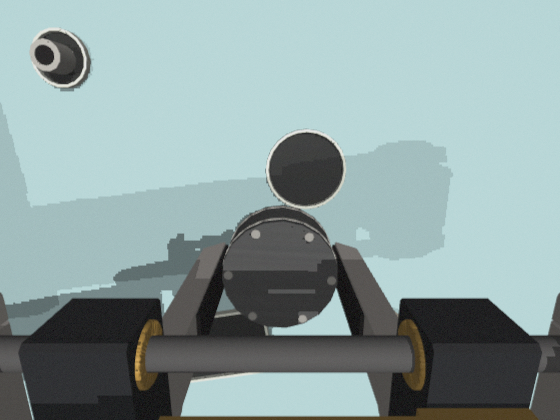

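The dish is at (305,170), or (0.607, 0.198) in the world, and the drum is held level. I'll lower it.

>>> play_rows(rows="1 0.001 0.001 0.006 0 0 0; 1 0.002 0.003 0.013 0 0 0; 1 0.003 0.003 0.019 0 0 0; 1 0.003 0.004 0.018 0 0 0; 1 0.002 0.003 0.019 0 0 0; 1 0.003 0.003 0.019 0 0 0; 1 0.003 0.004 0.019 0 0 0; 1 0.003 0.003 0.019 0 0 0; 1 0.002 0.002 0.012 0 0 0; 1 0.001 0.001 0.006 0 0 0")

```text
clock: 42.6
eef_pos: [0.607, 0.1984, 0.0495]
tcp_rot: [-2.222, -2.22, 0.001]
wrist_force: [0.3, -0.3, -4.1]
width: 0.0574
grasp_force: 30.0
```

>>> play_rows(rows="1 0 0 0.004 0 0 0; 1 0 0 0.006 0 0 0; 1 0 0 0.005 0 0 0; 1 0 0 0.004 0 0 0; 1 0 0 0.003 0 0 0; 1 0 0 0.002 0 0 0; 1 0 0 0 0 0 0; 1 0 0 0 0 0 0; 1 0 0 0 0 0 0; 1 0 0 0 0 0 0")

```text
clock: 43.85
eef_pos: [0.6073, 0.1983, 0.0266]
tcp_rot: [2.222, 2.221, 0.0]
wrist_force: [-0.2, 0.1, -4.7]
width: 0.0574
grasp_force: 30.0
```

>>> play_rows(rows="1 0 0 0.001 0 0 0; 1 0 0 0 0 0 0; 1 0 0 0 0 0 0; 0.2 0 0 0 0 0 0; 0.15 0 0 0 0 0 0; 0.1 0 0 0 0 0 0; 0.1 0 0 -0.005 0 0 0; 0.1 0 0 -0.015 0 0 0; 0 0 0 -0.03 0 0 0; 0 0 0 -0.04 0 0 0")

```text
clock: 45.1
eef_pos: [0.6068, 0.1982, 0.1166]
tcp_rot: [-2.222, -2.22, 0.001]
wrist_force: [0.8, 0.3, 0.2]
width: 0.0936
grasp_force: 0.0
```

Run:
```python
from h import *
s=sensors.sense(); print(s['clock'],s['eef_pos'],s['width'])
save('wrist','w10')
look('wrist',[('dish_large',.008),('memory_drum',.035)])
plan(.366,-.328,.165,-57,3,0)
```

```text
45.1 [0.60677433 0.19822637 0.11661725] 0.09360756462216636
dish_large 0.79 world mm [613. 198.] size [85. 85.] long axis deg 89.8 circ [613. 197.]
memory_drum 0.71 world mm [610. 200.] size [63. 58.] long axis deg 88.4 circ [610. 200.]
0 -0.008 0.001 -0.001 0.4 -0.1 0.7; 0 -0.016 0.001 -0.001 0 0 1.3; 0 -0.025 0.002 -0.001 0 0 2.1; 0 -0.024 0.002 -0.002 0 0 2; 0 -0.023 0.001 -0.001 0 0 2; 0 -0.024 0.002 -0.002 0 0 2.1; 0 -0.023 0.001 -0.002 0 0 2; 0 -0.024 0.001 -0.001 0 0 2; 0 -0.023 0.001 -0.002 0 0 2.1; 0 -0.022 0.001 -0.002 0 0 2
0 -0.023 0.001 -0.001 0 0 2; 0 -0.023 0.001 -0.002 0 0 2.1; 0 -0.022 0.001 -0.001 0 0 2; 0 -0.022 0.001 -0.002 0 0 2; 0 -0.022 0 -0.002 0 0 2.1; 0 -0.022 0.001 -0.001 0 0 2; 0 -0.021 0 -0.002 0 0 2.1; 0 -0.021 0 -0.001 0 0 2; 0 -0.022 0.001 -0.002 0 0 2; 0 -0.021 0 -0.002 0 0 2.1
0 -0.02 0 -0.001 0 0 2; 0 -0.021 0 -0.002 0 0 2; 0 -0.02 0 -0.001 0 0 2.1; 0 -0.02 -0.001 -0.002 0 0 2; 0 -0.02 0 -0.002 0 0 2; 0 -0.02 0 -0.001 0 0 2.1; 0 -0.02 -0.001 -0.002 0 0 2; 0 -0.019 0 -0.002 0 0 2; 0 -0.013 -0.001 -0.001 0 0 1.4; 0 -0.006 0 0 0 0 0.7
end [ 0.3662 -0.3277  0.1648] yaw -57
```

The drum is in its dish. Back to the module.

>>> play_rows(rows="0 -0.008 0.001 -0.001 0 0 0.7; 0 -0.016 0.001 -0.001 0 0 1.3; 0 -0.025 0.002 -0.001 0 0 2.1; 0 -0.024 0.002 -0.002 0 0 2; 0 -0.023 0.001 -0.001 0 0 2; 0 -0.024 0.002 -0.002 0 0 2.1; 0 -0.023 0.001 -0.002 0 0 2; 0 -0.024 0.001 -0.001 0 0 2; 0 -0.023 0.001 -0.002 0 0 2.1; 0 -0.022 0.001 -0.002 0 0 2")

```text
clock: 46.5
eef_pos: [0.5893, -0.014, 0.1293]
tcp_rot: [-2.549, -1.834, 0.003]
wrist_force: [0.5, 0.4, 0.3]
width: 0.0939
grasp_force: 0.0
```

>>> play_rows(rows="0 -0.023 0.001 -0.001 0 0 2; 0 -0.023 0.001 -0.002 0 0 2.1; 0 -0.022 0.001 -0.001 0 0 2; 0 -0.022 0.001 -0.002 0 0 2; 0 -0.022 0 -0.002 0 0 2.1; 0 -0.022 0.001 -0.001 0 0 2; 0 -0.021 0 -0.002 0 0 2.1; 0 -0.021 0 -0.001 0 0 2; 0 -0.022 0.001 -0.002 0 0 2; 0 -0.021 0 -0.002 0 0 2.1")

```text
clock: 47.75
eef_pos: [0.4942, -0.2093, 0.1454]
tcp_rot: [-2.833, -1.354, 0.002]
wrist_force: [-0.3, 0.0, 0.1]
width: 0.0942
grasp_force: 0.0
```

>>> play_rows(rows="0 -0.02 0 -0.001 0 0 2; 0 -0.021 0 -0.002 0 0 2; 0 -0.02 0 -0.001 0 0 2.1; 0 -0.02 -0.001 -0.002 0 0 2; 0 -0.02 0 -0.002 0 0 2; 0 -0.02 0 -0.001 0 0 2.1; 0 -0.02 -0.001 -0.002 0 0 2; 0 -0.019 0 -0.002 0 0 2; 0 -0.013 -0.001 -0.001 0 0 1.4; 0 -0.006 0 0 0 0 0.7")

```text
clock: 49.0
eef_pos: [0.363, -0.3283, 0.16]
tcp_rot: [-3.013, -0.888, 0.0]
wrist_force: [-0.8, -0.1, 0.5]
width: 0.094
grasp_force: 0.0
```

Run:
```python
from h import *
s=sensors.sense(); print(s['clock'],s['eef_pos'],yawof(Ro.from_rotvec(s['tcp_rot'])))
im=save('wrist','w11')
look('wrist',[('power_module',.028)])
g=im[120:270,180:380,::-1]; cv2.imwrite('pics/w11c.png',cv2.resize(g,None,fx=4,fy=4,interpolation=cv2.INTER_CUBIC))
```

```text
49.0 [ 0.36298923 -0.32833458  0.16000618] -57.1553627075256
power_module 0.94 world mm [ 583. -421.] size [61. 49.] long axis deg 42.4 circ [ 582. -422.]
power_module 0.89 world mm [ 207. -464.] size [57. 88.] long axis deg 125.4 circ [ 218. -456.]
```

View pics/w11c.png

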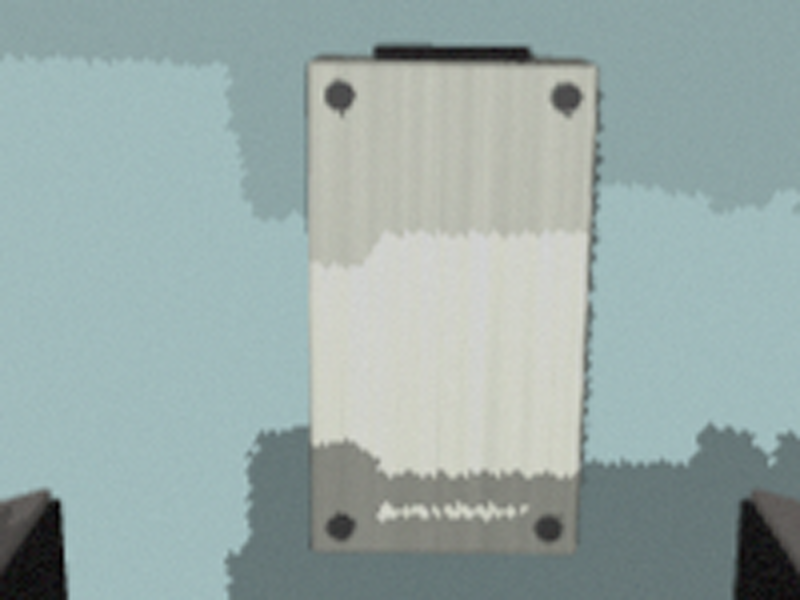

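The module now lies bare and square to the fingers. Its top corners in the crop are about (308,60), (597,65), (577,551) and (311,550).

Run:
```python
from h import *
f=lambda q:(180+q[0]/4,120+q[1]/4)
B=np.array([ray('wrist',f(q),.028) for q in [(308,60),(597,65),(577,551),(311,550)]])
d=B[0]-B[3]+B[1]-B[2]; w=B[1]-B[0]+B[2]-B[3];C=B.mean(0);print(C.round(4),'yaw',np.degrees(np.arctan2(d[1],d[0])),np.degrees(np.arctan2(w[1],w[0])),np.linalg.norm(d)/2,np.linalg.norm(w)/2)
plan(C[0],C[1],.023,-57.5,1)
```

```text
[ 0.3731 -0.3358  0.028 ] yaw 32.514272199387605 -57.64510240996188 0.11124053717162728 0.061515243678729445
0 0 0 0.006 0 0 0; 0 0 0.001 0.011 0 0 0; 0 0.001 0.002 0.017 0 0 0.1; 0 0 0.001 0.017 0 0 0; 0 0.001 0.002 0.018 0 0 0.1; 0 0.001 0.001 0.017 0 0 0; 0 0 0.002 0.017 0 0 0.1; 0 0.001 0.001 0.017 0 0 0; 0 0 0.001 0.011 0 0 0.1; 0 0 0.001 0.006 0 0 0
end [ 0.3733 -0.336   0.0232] yaw -57.5
```

>>> play_rows(rows="0 0 0 0.006 0 0 0; 0 0 0.001 0.011 0 0 0; 0 0.001 0.002 0.017 0 0 0.1; 0 0 0.001 0.017 0 0 0; 0 0.001 0.002 0.018 0 0 0.1; 0 0.001 0.001 0.017 0 0 0; 0 0 0.002 0.017 0 0 0.1; 0 0.001 0.001 0.017 0 0 0; 0 0 0.001 0.011 0 0 0.1; 0 0 0.001 0.006 0 0 0")

```text
clock: 50.35
eef_pos: [0.3737, -0.3359, 0.0227]
tcp_rot: [-3.015, -0.88, 0.0]
wrist_force: [-0.7, -0.2, 0.3]
width: 0.0939
grasp_force: 0.0
```

>>> play_rows(rows="0 0 0 0 0 0 0; 0.25 0 0 0 0 0 0; 0.3 0 0 0 0 0 0; 1 0 0 0 0 0 0; 1 0 0 0 0 0 0; 1 0 0 0 0 0 0; 1 0 0 0 0 0 0; 1 0 0 0 0 0 0; 1 0 0 0 0 0 0; 1 0 0 0 0 0 0")

```text
clock: 51.6
eef_pos: [0.3733, -0.3353, 0.0235]
tcp_rot: [-3.013, -0.88, 0.001]
wrist_force: [-3.5, 3.4, 6.2]
width: 0.0619
grasp_force: 30.0
```

>>> play_rows(rows="1 0 0 -0.003 0 0 0; 1 0 0 -0.006 0 0 0; 1 0 0 -0.01 0 0 0; 1 0 0 -0.015 0 0 0; 1 0 0 -0.02 0 0 0; 1 0 0 -0.025 0 0 0; 1 0 0 -0.025 0 0 0; 1 0 0 -0.025 0 0 0; 1 0 0 -0.018 0 0 0; 1 0 0 -0.008 0 0 0")

```text
clock: 52.85
eef_pos: [0.3741, -0.3364, 0.18]
tcp_rot: [3.014, 0.88, 0.001]
wrist_force: [-0.3, 1.1, -4.2]
width: 0.0619
grasp_force: 30.0
```

Run:
```python
from h import *
plan(.43,-.07,.2,-80.5,2,1)
```

```text
1 0.005 -0.003 0 0.1 0 0.4; 1 0.009 -0.005 -0.001 0 0 0.9; 1 0.014 -0.009 -0.001 0 0 1.3; 1 0.013 -0.009 -0.001 0 0 1.2; 1 0.012 -0.011 -0.001 0 0 1.3; 1 0.012 -0.01 -0.002 0 0 1.3; 1 0.011 -0.011 -0.001 0 0 1.3; 1 0.01 -0.012 -0.001 0 0 1.3; 1 0.01 -0.013 -0.001 0 0 1.2; 1 0.009 -0.012 -0.001 0 0 1.3
1 0.008 -0.013 -0.001 0 0 1.3; 1 0.007 -0.014 -0.001 0 0 1.3; 1 0.006 -0.013 -0.001 0 0 1.3; 1 0.006 -0.014 -0.001 0 0 1.3; 1 0.004 -0.014 -0.002 0 0 1.2; 1 0.004 -0.014 -0.001 0 0 1.3; 1 0.004 -0.015 -0.001 0 0 1.3; 1 0.002 -0.014 -0.001 0 0 1.3; 1 0.001 -0.009 -0.001 0 0 0.8; 1 0 -0.005 0 0 0 0.5
end [ 0.4298 -0.0702  0.1999] yaw -80.5
```

>>> play_rows(rows="1 0.005 -0.003 0 0 0 0.4; 1 0.009 -0.005 -0.001 0 0 0.9; 1 0.014 -0.009 -0.001 0 0 1.3; 1 0.013 -0.009 -0.001 0 0 1.2; 1 0.012 -0.011 -0.001 0 0 1.3; 1 0.012 -0.01 -0.002 0 0 1.3; 1 0.011 -0.011 -0.001 0 0 1.3; 1 0.01 -0.012 -0.001 0 0 1.3; 1 0.01 -0.013 -0.001 0 0 1.2; 1 0.009 -0.012 -0.001 0 0 1.3")

```text
clock: 54.1
eef_pos: [0.4232, -0.2008, 0.1874]
tcp_rot: [-3.087, -0.573, 0.002]
wrist_force: [-0.5, -0.2, -4.3]
width: 0.0618
grasp_force: 30.0
```

>>> play_rows(rows="1 0.008 -0.013 -0.001 0 0 1.3; 1 0.007 -0.014 -0.001 0 0 1.3; 1 0.006 -0.013 -0.001 0 0 1.3; 1 0.006 -0.014 -0.001 0 0 1.3; 1 0.004 -0.014 -0.002 0 0 1.2; 1 0.004 -0.014 -0.001 0 0 1.3; 1 0.004 -0.015 -0.001 0 0 1.3; 1 0.002 -0.014 -0.001 0 0 1.3; 1 0.001 -0.009 -0.001 0 0 0.8; 1 0 -0.005 0 0 0 0.5")

```text
clock: 55.35
eef_pos: [0.4293, -0.0691, 0.198]
tcp_rot: [-3.131, -0.259, 0.001]
wrist_force: [-0.5, -1.0, -4.3]
width: 0.0617
grasp_force: 30.0
```

Run:
```python
from h import *
s=sensors.sense(); print(s['clock'],s['eef_pos'],yawof(Ro.from_rotvec(s['tcp_rot'])))
save('wrist','w12')
look('wrist',[('tray_long',.008)])
imaging.capture('top');look('top',[('tray_long',.008)])
```

```text
55.35 [ 0.42925946 -0.06905071  0.19802526] -80.53103848728207
tray_long 0.73 world mm [500. -19.] size [141.  90.] long axis deg 8.8 circ [500. -20.]
tray_long 0.77 world mm [534.   9.] size [40. 62.] long axis deg 179.0 circ [534.   5.]
```

View pics/w12.png

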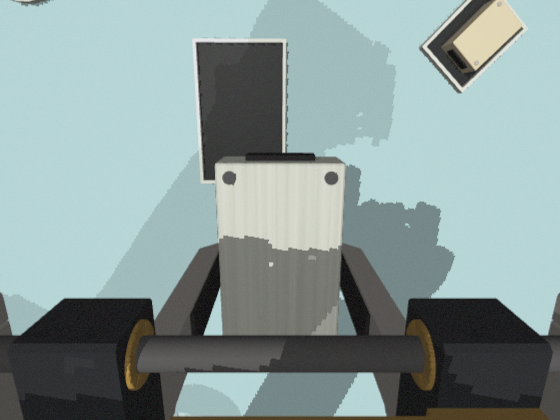

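The tray is in view at (241,110). Its outer corners TL (193,40), TR (287,39) and BL (202,183) are visible, and the module is held level.

Run:
```python
from h import *
a,b,c=[ray('wrist',q,.008) for q in [(193,40),(287,39),(202,183)]]
C=(b+c)/2; d=a-c; print(C,np.degrees(np.arctan2(d[1],d[0])),np.linalg.norm(d),np.linalg.norm(b-a))
plan(.500,-.0195,.05,-80.8,2,1)
```

```text
[ 0.4993434  -0.02147633  0.008     ] 9.625316510308217 0.13686730808487327 0.08859846212632044
1 0.001 -0.001 0.003 0 0 0; 1 0.003 -0.001 0.005 0 0 0; 1 0.005 -0.001 0.008 0 0 0; 1 0.004 -0.002 0.009 0 0 0; 1 0.004 -0.002 0.008 0 0 0.1; 1 0.005 -0.002 0.008 0 0 0; 1 0.004 -0.002 0.008 0 0 0; 1 0.005 -0.002 0.009 0 0 0; 1 0.004 -0.002 0.008 0 0 0; 1 0.004 -0.002 0.008 0 0 0
1 0.005 -0.002 0.008 0 0 0; 1 0.004 -0.002 0.009 0 0 0.1; 1 0.004 -0.003 0.008 0 0 0; 1 0.004 -0.002 0.008 0 0 0; 1 0.005 -0.002 0.008 0 0 0; 1 0.004 -0.003 0.009 0 0 0; 1 0.004 -0.002 0.008 0 0 0; 1 0.005 -0.003 0.008 0 0 0; 1 0.002 -0.001 0.006 0 0 0; 1 0.002 -0.001 0.002 0 0 0.1
end [ 0.5003 -0.0198  0.0503] yaw -80.8
```

>>> play_rows(rows="1 0.001 -0.001 0.003 0 0 0; 1 0.003 -0.001 0.005 0 0 0; 1 0.005 -0.001 0.008 0 0 0; 1 0.004 -0.002 0.009 0 0 0; 1 0.004 -0.002 0.008 0 0 0.1; 1 0.005 -0.002 0.008 0 0 0; 1 0.004 -0.002 0.008 0 0 0; 1 0.005 -0.002 0.009 0 0 0; 1 0.004 -0.002 0.008 0 0 0; 1 0.004 -0.002 0.008 0 0 0")

```text
clock: 56.8
eef_pos: [0.4655, -0.0465, 0.1239]
tcp_rot: [-3.131, -0.256, -0.0]
wrist_force: [-0.2, -0.3, -3.2]
width: 0.062
grasp_force: 30.0
```

>>> play_rows(rows="1 0.005 -0.002 0.008 0 0 0; 1 0.004 -0.002 0.009 0 0 0.1; 1 0.004 -0.002 0.008 0 0 0; 1 0.004 -0.002 0.008 0 0 0; 1 0.005 -0.002 0.008 0 0 0; 1 0.004 -0.003 0.009 0 0 0; 1 0.004 -0.002 0.008 0 0 0; 1 0.004 -0.002 0.008 0 0 0; 1 0.002 -0.001 0.006 0 0 0; 1 0.002 -0.001 0.002 0 0 0")

```text
clock: 58.05
eef_pos: [0.4995, -0.0216, 0.0499]
tcp_rot: [-3.131, -0.253, 0.001]
wrist_force: [0.5, -0.7, -2.5]
width: 0.0619
grasp_force: 30.0
```

>>> play_rows(rows="1 0 0 0.004 0 0 0; 1 0 0 0.006 0 0 0; 1 0 0 0.005 0 0 0; 1 0 0 0.004 0 0 0; 1 0 0 0.002 0 0 0; 1 0 0 0.001 0 0 0; 1 0 0 0 0 0 0; 1 0 0 0 0 0 0; 1 0 0 0 0 0 0; 1 0 0 0 0 0 0")

```text
clock: 59.3
eef_pos: [0.4997, -0.0218, 0.0285]
tcp_rot: [3.131, 0.253, 0.0]
wrist_force: [-0.5, 0.3, -3.8]
width: 0.0618
grasp_force: 30.0
```

>>> play_rows(rows="1 0 0 0.001 0 0 0; 1 0 0 0.001 0 0 0; 1 0 0 0 0 0 0; 0.2 0 0 0 0 0 0; 0.15 0 0 0 0 0 0; 0.1 0 0 0 0 0 0; 0.1 0 0 -0.005 0 0 0; 0.1 0 0 -0.015 0 0 0; 0 0 0 -0.03 0 0 0; 0 0 0 -0.04 0 0 0")

```text
clock: 60.55
eef_pos: [0.4992, -0.0217, 0.1177]
tcp_rot: [-3.131, -0.253, 0.001]
wrist_force: [0.5, 0.2, 0.2]
width: 0.0936
grasp_force: 0.0
```

>>> play_rows(rows="0 -0.01 0 -0.03 0 0 0; 0 -0.01 0 -0.02 0 0 0; 0 -0.01 0 -0.01 0 0 0; 0 -0.01 0 0 0 0 0; 0 -0.01 0 0 0 0 0; 0 -0.01 0 0 0 0 0; 0 0 0 0 0 0 0; 0 0 0 0 0 0 0; 0 0 0 0 0 0 0; 0 0 0 0 0 0 0")

```text
clock: 61.8
eef_pos: [0.4406, -0.0314, 0.1764]
tcp_rot: [-3.131, -0.254, 0.0]
wrist_force: [-0.5, 0.6, 0.3]
width: 0.0936
grasp_force: 0.0
```

Run:
```python
from h import *
s=sensors.sense(); print(s['clock'],s['eef_pos'])
im=save('wrist','w13'); look('wrist',[('tray_long',.008),('power_module',.031)])
```

```text
61.8 [ 0.44058278 -0.03137268  0.17638429]
tray_long 0.62 world mm [499. -19.] size [138.  89.] long axis deg 9.3 circ [499. -19.]
power_module 0.58 world mm [500. -22.] size [114.  62.] long axis deg 9.2 circ [499. -22.]
```

View pics/w13.png

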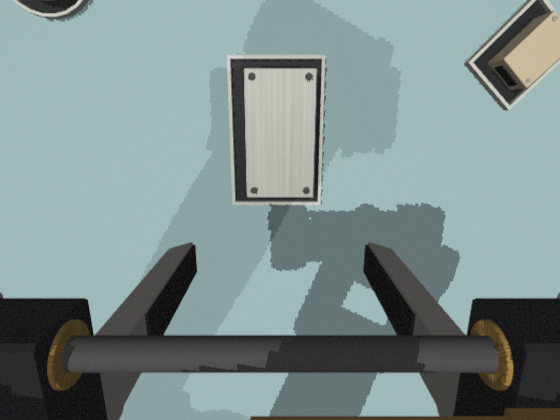

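The module lies flat inside the long tray at (278,130), about 3 mm off centre, and the arm is clear. All four parts are placed, so I'm handing the job in.

```bash
python3 -c "
from rig import env; print(env.finish_job())"
```

```text
the job is handed in; nothing more can be done
None
```

All four parts were set down one at a time in their own trays and dishes, the arm is clear, and the job was handed in at about 62 s; no verdict came back, and I never went near the screwdriver or jar but did not re-measure them at the end.

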